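# Pop the battery hatch of the bench power box

### The arm

A 6-joint arm with a two-finger parallel gripper is mounted at the origin on the work surface. World frame = base frame: x ahead of the robot, y to its left, z up, the work surface at z = 0. Lengths are in m, angles in rad, forces in N, time in s.
With the tool pointing down it reaches from about 0.325 to 0.85 m from the base axis. Payload 4.4 kg.
Tool frame: the origin (TCP) lies where the fingers leave the gripper's body, on its centre line; the fingertips stand 97 mm ahead of it and the grasp point (between the pads) lies 78 mm ahead of it; z points along the fingers, y is the line along which they close (so a half turn about z gives the same grasp; the last joint's range is limited). The gripper opens to 94 mm and grips with 3 to 60 N. Pads are 16 mm wide; open, the fingers measure 119 mm over their backs; the gripper's body (75 mm by 177 mm) begins 78 mm behind the grasp point.
Start: joints at [-0.15, 0.207, 1.542, -0, 1.393, -0.15], TCP at [0.575, -0, 0.303] pointing down, gripper open.
Joint ranges: [-2.73, 2.73], [-0.86, 2.22], [0.23, 2.46], [-1.11, 4.25], [0.08, 2.63], [-2.82, 2.82]. Speed limits (rad/s): [2.79, 2.79, 3.14, 3.14, 3.14, 3.14].

### API

Orientations are given as a rotation vector (axis times angle).
In Python, from bench import telemetry, read_camera, manip, spot_in gives the robot as it stands.
- The arm moves only by the tool drive_tool, never from a script. Its argument "deltas" is a list of rows, each an object with "gripper": the finger opening in m, from 0 to 0.094; "offset": the shift along the tool's x, y, z in m, a list of three; "spin": the turn about the tool's z in rad. A call has exactly 10 rows; each row shifts and turns the commanded pose from where the row before left it, along the tool's axes as they then stand; what a row does not reach is not made up. A row lasts 1/10 s, in which the tool goes at most 50 mm and 8.59 degrees, less where a joint would pass 70% of its speed; a pose out of reach is approached as far as the arm can. A call with a gripper value outside its range is refused whole. The fingers move at their own pace and stop on an object; "grip_force" is the grip in N (left out, the last holds). Time passes only in rows, so rows that do not move let the fingers close, or fill a call up. It gives the time, the measured TCP pose, the force, the opening and the grip force at its end, in the units of the state.
- telemetry.read_state(): the state, without advancing time (a new reading comes with each control period).
- read_camera(name): name is "scene" or "side" or "wrist"; returns a dict with "img" (420x560x3 uint8, red, green, blue), "fx", "fy", "cx", "cy" (pixels), "cam_to_world" (4x4, takes a point from camera to world coordinates). Camera axes: x right, y up, looking along -z (the intrinsics and any distortion apply to the point x, -y, -z); pixel columns grow to the right and rows downward; lengths in m; the calibration is good to about 2 mm. The wrist camera is an equidistant fisheye: a pixel r from the principal point sees the ray r / f radians off the axis. A picture is of the moment at which its call begins. There is no depth.
- manip.job_done(): hands the job in; it is judged then, once.
Trained networks look in a picture, given as the dict that the camera call returned (one of the last four; its "shot" number tells which), for a name from the list of things; names that differ only in an ending like _2 or _b are one class to them, and where a whole thing is asked for, a point or a joint stands for the part that bears it (a point fixed in the world has none). Each returns a list of dicts, best first, with "score" (0 to 1); they miss things now and then, are a little off and sometimes report something else, mostly with a low value. They report only what shows in the picture. A call takes as long as a camera call.
- spot_in(picture, thing): "bbox" ([left, top, right, bottom] in pixels, round what is visible of it).
The state is a dict: "time": time; "joint_positions": joint angles; "joint_velocities": joint speeds; "joint_torque": joint torques, N m; "eef_pos": TCP position; "tcp_rot": TCP orientation; "contact_force": force on the tool from outside, world axes, zero at the start; "torque": the same for the moment, N m; "gripper_width": finger opening in m; "grip_force": force on a finger pad.
Only numpy, scipy, OpenCV 4.12 (cv2) and the standard library are available. Lean on these libraries where they do the work, as an engineer would, in place of code of your own. Each camera call takes 0.05 s, during which the arm holds its last target. There are 200 camera calls.

### The job

Two grey power boxes stand on the carving bench; open the battery bay of the one with the broad hatch. With a fingertip press the free front edge of that hatch down once, all the way, and let go so that it pops up by itself and stays up; then, with the outside of a finger, push it over backwards all the way to its stop, leave it standing open and move clear. Do not push it shut again, leave the narrow hatch shut, do not lift or shove either box, and leave the tools and other things on the bench where they are: nothing is to be picked up.

Things in the scene. Friction and masses are not known exactly. Their poses are not given: they have to be found in the camera images.
- broad_box: loose grey enclosure of 2.6 kg standing on the bench, 140 mm (its x) by 150 mm (its y) by 65 mm high; origin under its centre; its front looks along its -x, roughly towards the robot. On its top is the broad hatch (116 mm wide), held shut by a push-push latch.
- broad_hatch (a joint): hatch angle, rad: about 0 (0.00 to 0.02) shut and latched; down to -0.087 (hard stop) pressed; about 1.0 popped up; 1.8 on its rear stop, leaning past upright. Popping is by a spring that ends at 1.0; from there the stiff, damped hinge keeps it where it is left (under 5 N at the edge to move it slowly). Pushed down again from the popped position it latches shut.
- broad_latch (a joint): sideways position, m, of the hidden cam in the latch of the broad hatch: 0 latched; below 0.004 while pressed, popped and open; above 0.005 only if the popped hatch has been pushed shut again. Nothing to handle.
- broad_hatch_press (a point): good point to press: on the top face, on the middle line, 15 mm behind the free front edge, 80 mm from the hinge axis; 79 mm above the bench when shut; moves with the hatch. The latch lets go once this point has gone down about 5 mm of the 7 mm it can (about 8 N), then a hard stop; it stays down while held and pops up when let go.
- broad_hatch_edge (a point): middle of the free front edge, at half thickness, 95 mm from the hinge axis; moves with the hatch. The hatch is a bare metal plate 116 mm wide, 6 mm thick, 8 mm clear above the box. A steel strike 18 mm long hangs under it, 44 mm to the +y side of the middle line, 78 mm from the hinge: push near the middle line
- broad_hatch_hinge (a point): middle of the hinge axis, fixed to the box, 76 mm above the bench, 50 mm behind the box's centre (its +x); the axis lies along the box's y; the shut hatch reaches from here 95 mm along the box's -x, its top face 3 mm higher than this point
- narrow_box: loose grey enclosure of 2.6 kg standing on the bench, 140 mm (its x) by 150 mm (its y) by 65 mm high; origin under its centre; its front looks along its -x, roughly towards the robot. On its top is the narrow hatch, 60 mm wide, otherwise made and latched just as the broad one. Leave it alone.
- narrow_hatch (a joint): angle of the narrow hatch, rad: 0 shut and latched (may read 0.00 to 0.02), negative pressed, positive open. To be left shut.
- chisel_wide: bystander: wood chisel lying flat, about 250 mm long, handle 29 mm thick, blade 25 mm wide; origin at the joint of handle and blade on its underside, blade along its +x, handle along -x
- chisel_thin: bystander: wood chisel lying flat, about 250 mm long, handle 29 mm thick, blade 12 mm wide; origin at the joint of handle and blade on its underside, blade along its +x, handle along -x
- mallet: bystander: wooden carver's mallet lying down, 84 mm high; origin on its underside where head and handle meet; head 120 mm along +x, handle 150 mm along -x
- pencil: bystander: pencil lying flat, 170 mm long along its x, 8 mm thick; origin on its underside near its middle
- glue: bystander: upright white glue bottle, 56 mm diameter, 140 mm high; origin under its centre
- wax_tin: bystander: low round metal tin, 60 mm diameter, 35 mm high; origin under its centre
- offcut: bystander: wooden offcut 90 x 45 x 22 mm; origin under its centre

How it is judged:
On the way, in this order (a step that is already met when the one before it is completed fails the run):
1. the broad hatch is pressed down (value of joint broad_hatch below -0.045 rad), for 0.05 s.
2. the broad hatch has popped up by itself and stays up (value of joint broad_hatch between 0.6 and 1.35 rad), for 0.4 s.
3. the broad hatch is pushed back to its stop (value of joint broad_hatch above 1.65 rad), for 0.1 s.
At the end, for the whole second after the job is handed in: the broad hatch stands open at rest within 0.2 rad (11 degrees) of its rear stop, the narrow hatch is still shut, both boxes are within 25 mm and all tools within 20 mm of where they started (value of joint broad_hatch above 1.6 rad and velocity of joint broad_hatch below 0.1 rad/s and value of joint narrow_hatch between -0.03 and 0.05 rad and distance of each of broad_box, narrow_box from where it was at the start of the episode below 0.025 m and distance of each of chisel_wide, chisel_thin, mallet, pencil, glue, wax_tin, offcut from where it was at the start of the episode below 0.02 m); the robot touches nothing.
It fails at once if the popped hatch was pushed shut again (the latch pressed a second time) (value of joint broad_latch above 0.005 m).
It fails at once if the narrow hatch was pressed or opened (value of joint narrow_hatch above 0.05 rad or value of joint narrow_hatch below -0.03 rad).
It fails at once if a box was shoved or lifted (distance of any of broad_box, narrow_box from where it was at the start of the episode above 0.025 m or height (world z) of any of broad_box, narrow_box above 0.006 m).
It fails at once if a bystander was moved or picked up (distance of any of chisel_wide, chisel_thin, mallet, pencil, glue, wax_tin, offcut from where it was at the start of the episode above 0.02 m).
It also fails if it takes over 42 s, if anything falls off the work surface, if the arm or the gripper's body presses on something with over 40 N, if the wrist force passes 120 N, or if a joint passes its speed limit or range.

## Working session

There is one attempt and no reset: what is moved stays moved. The work goes in short steps, Python scripts to look and compute and a tool call to move; the robot and the scene stay as the last step left them, time stands still between calls to the robot, and variables do not carry over. Pictures are saved under pics/ and viewed, at most 10 in all, crops included, and the job is handed in when it is done.

Besides the shell and the picture viewer there is one more tool, called after ">>>" by a JSON object that holds its "fn" and its "kwargs". drive_tool: Moves the arm, as the interface text tells. Its arguments: {"type":"object","properties":{"deltas":{"type":"array","items":{"type":"object","properties":{"gripper":{"type":"number"},"offset":{"type":"array","items":{"type":"number"}},"spin":{"type":"number"}}}},"grip_force":{"type":"number"}},"required":["deltas"]}

```bash
mkdir -p pics; cat > h.py <<'E'
import numpy as np, cv2
from bench import telemetry, read_camera, manip, spot_in
def ray(p,u,v):
    T=np.array(p["cam_to_world"]); x=(u-p["cx"])/p["fx"]; y=(v-p["cy"])/p["fy"]
    d=T[:3,:3]@np.array([x,-y,-1.]); return T[:3,3],d
def atz(p,u,v,z):
    o,d=ray(p,u,v); return o+d*(z-o[2])/d[2]
def proj(p,X):
    T=np.array(p["cam_to_world"]); c=T[:3,:3].T@(np.array(X)-T[:3,3])
    return p["cx"]+p["fx"]*c[0]/-c[2], p["cy"]+p["fy"]*-c[1]/-c[2]
E
python3 - <<'E'
from h import *
s=telemetry.read_state(); print(s["time"],s["eef_pos"],s["tcp_rot"])
for n in ("scene","side"):
    p=read_camera(n); cv2.imwrite(f"pics/{n}0.png",p["img"][:,:,::-1])
    print(n,p["fx"],p["cx"],p["cy"],np.round(p["cam_to_world"],3).tolist())
    for t in ("broad_box","narrow_box","broad_hatch","narrow_hatch"):
        for r in spot_in(p,t)[:2]: print(t,np.round(r["bbox"]),round(r["score"],2))
E
```

```text
0.0 [5.74423338e-01 8.03644592e-05 3.01519130e-01] [-2.22016380e+00 -2.22017326e+00  2.06149040e-03]
scene 466.36348332096816 284.2469378601581 207.99399921621472 [[-0.699, -0.591, 0.403, 1.013], [0.715, -0.571, 0.402, 0.481], [-0.008, 0.569, 0.822, 1.019], [0.0, 0.0, 0.0, 1.0]]
broad_box [187. 153. 262. 226.] 0.64
narrow_box [286. 199. 364. 276.] 0.79
broad_hatch [196. 155. 251. 201.] 0.94
broad_hatch [307. 205. 344. 246.] 0.58
narrow_hatch [307. 207. 343. 246.] 0.86
side 392.7083931244981 280.6296052041968 205.99799299725495 [[0.98, 0.145, -0.134, 0.455], [-0.198, 0.728, -0.657, -0.558], [0.002, 0.67, 0.742, 0.736], [0.0, 0.0, 0.0, 1.0]]
broad_box [267. 241. 348. 330.] 0.84
broad_box [253. 104. 255. 109.] 0.47
narrow_box [214. 158. 286. 230.] 0.82
narrow_box [225. 164. 273. 192.] 0.56
broad_hatch [276. 244. 339. 303.] 0.86
broad_hatch [147. 407. 296. 418.] 0.37
narrow_hatch [225. 166. 272. 192.] 0.76
```

```bash
python3 - <<'E'
import cv2,numpy as np
a=cv2.imread("pics/scene0.png");b=cv2.imread("pics/side0.png")
A=cv2.resize(a[120:300,150:400],None,fx=2.4,fy=2.4,interpolation=2)
cv2.imwrite("pics/m1.png",A)
B=cv2.resize(b[130:350,150:400],None,fx=2.4,fy=2.4,interpolation=2)
cv2.imwrite("pics/m2.png",B)
E
```

```text
(no output)
```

View pics/m1.png

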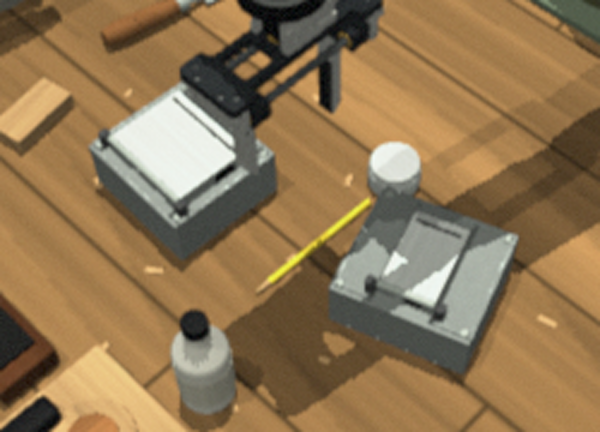

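View pics/m2.png

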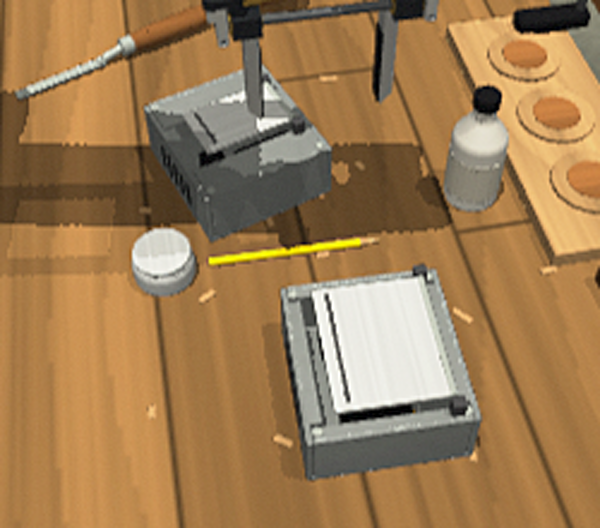

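View pics/side0.png

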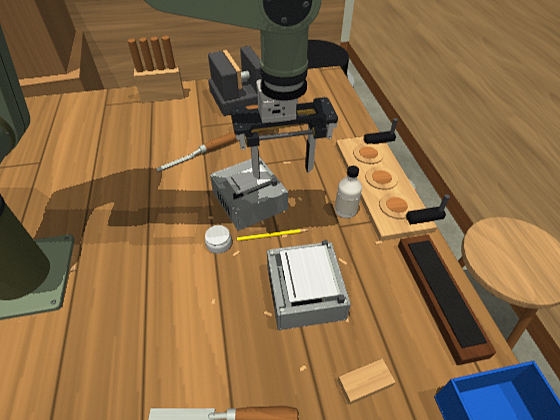

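The side view shows the broad box lower right, with its hatch hinged on the far-x side (knobs at about px 325,243 and 341,299). The front edge is at about px (281,251) to (290,303). The pencil, glue and tin lie on its +y side.

```bash
python3 - <<'E'
from h import *
p=read_camera("side");q=read_camera("scene")
f=lambda u,v:(150+u/2.4,130+v/2.4)
g=lambda u,v:(150+u/2.4,120+v/2.4)
C=[]
for n,c in dict(fl=(314,291),fr=(337,415),bl=(418,276),br=(452,400)).items():
    X=atz(p,*f(*c),.079); C.append(X); print(n,X.round(4))
for n,c in dict(Bfl=(283,290),Bbl=(432,270),Bbr=(478,418),Bfr=(310,440)).items(): print(n,atz(p,*f(*c),.065).round(4))
for n,c in dict(knobR=(103,137),knobL=(180,207)).items(): print("scene",n,atz(q,*g(*c),.079).round(4))
for n,c in dict(Bbl=(178,238),Bbr=(92,150),Bfl=(274,160)).items(): print("scene",n,atz(q,*g(*c),.065).round(4))
p["cx"]
for n in ("pencil","glue","wax_tin","offcut"):
    for r in spot_in(p,n)[:1]: print(n,r["bbox"],atz(p,(r["bbox"][0]+r["bbox"][2])/2,r["bbox"][3],0).round(3))
# refined: white region of hatch in side
hsv=cv2.cvtColor(p["img"],cv2.COLOR_RGB2HSV)
m=((hsv[...,1]<30)&(hsv[...,2]>185)).astype(np.uint8); m[:235]=0;m[320:]=0;m[:,:262]=0;m[:,355:]=0
cs,_=cv2.findContours(m,0,2); c=max(cs,key=cv2.contourArea); r=cv2.approxPolyDP(cv2.convexHull(c),4,True)[:,0]
for u,v in r: print(u,v,atz(p,u,v,.079).round(4))
E
```

```text
fl [ 0.5496 -0.0996  0.079 ]
fr [ 0.5438 -0.2169  0.079 ]
bl [ 0.6406 -0.1017  0.079 ]
br [ 0.6342 -0.2219  0.079 ]
Bfl [ 0.5254 -0.0835  0.065 ]
Bbl [ 0.6585 -0.0881  0.065 ]
Bbr [ 0.6534 -0.2339  0.065 ]
Bfr [ 0.5208 -0.2263  0.065 ]
scene knobR [ 0.6461 -0.2158  0.079 ]
scene knobL [ 0.6496 -0.0875  0.079 ]
scene Bbl [ 0.6713 -0.0684  0.065 ]
scene Bbr [ 0.6603 -0.2208  0.065 ]
scene Bfl [ 0.5333 -0.0695  0.065 ]
pencil [238.2, 228.8, 303.7, 239.4] [ 0.545 -0.007  0.   ]
glue [332.1, 167.2, 361.1, 219.1] [0.738 0.018 0.   ]
wax_tin [205.4, 223.6, 232.1, 255.2] [ 0.421 -0.027  0.   ]
offcut [337.1, 358.9, 395.2, 403.5] [ 0.642 -0.39   0.   ]
325 245 [ 0.6423 -0.102   0.079 ]
340 293 [ 0.6396 -0.2152  0.079 ]
290 301 [ 0.5439 -0.213   0.079 ]
276 249 [ 0.541  -0.0921  0.079 ]
```

>>> {"fn": "drive_tool", "kwargs": {"deltas": [{"offset":[-0.03,-0.002,0],"gripper":0},{"offset":[-0.03,-0.002,0],"gripper":0},{"offset":[-0.03,-0.002,0],"gripper":0},{"offset":[-0.03,-0.002,0],"gripper":0},{"offset":[-0.033,-0.002,0],"gripper":0},{"offset":[0,0,0.02],"gripper":0},{"offset":[0,0,0.02],"gripper":0},{"offset":[0,0,0],"gripper":0},{"offset":[0,0,0],"gripper":0},{"offset":[0,0,0],"gripper":0}], "grip_force": 5}}

```text
schema error: expected keys gripper, offset, spin
```

```bash
python3 - <<'E'
from h import *
s=telemetry.read_state(); print(s["time"],s["eef_pos"],s["contact_force"],s["gripper_width"])
p=read_camera("wrist"); T=np.array(p["cam_to_world"]); print(p["fx"],p["cx"],p["cy"],T.round(3).tolist())
b=cv2.resize(p["img"],None,fx=1.4,fy=1.4)[:,:,::-1].copy(); cv2.imwrite("pics/w1.png",b)
print([ (r["bbox"],r["score"]) for r in spot_in(p,"broad_hatch")[:2]])
p=read_camera("side"); cv2.imwrite("pics/s1.png",cv2.resize(p["img"][150:350,200:400],None,fx=3,fy=3,interpolation=2)[:,:,::-1])
E
```

```text
0.8 [ 5.75001147e-01 -1.89420260e-05  3.02675761e-01] [-0.73629849 -0.18110381  0.04408439] 0.09402385371584134
325.19226210127806 278.5605640471535 206.22870926910315 [[1.0, 0.001, -0.001, 0.575], [-0.0, 0.965, 0.262, 0.076], [0.001, -0.262, 0.965, 0.385], [0.0, 0.0, 0.0, 1.0]]
[([255.2, 283.2, 344.0, 368.2], 0.61)]
```

View pics/w1.png

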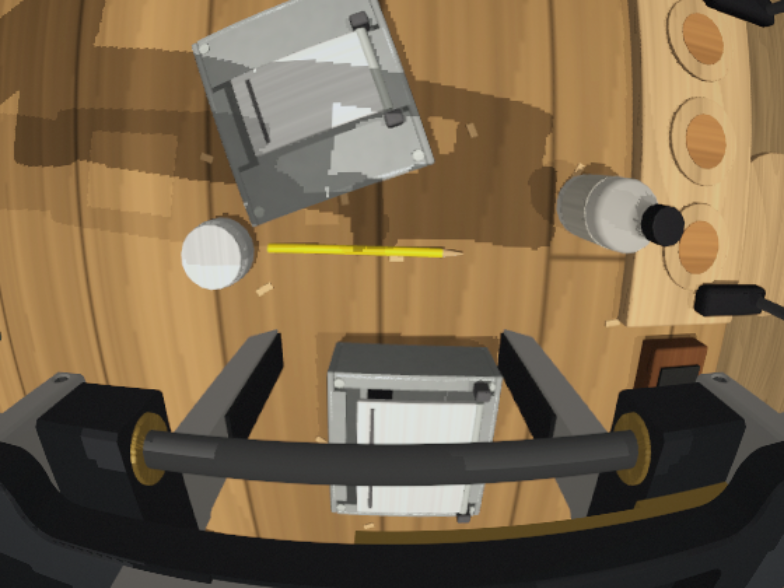

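The wrist view was taken before the move, because the move was refused. It shows the broad hatch clearly, with corners at about (357,402), (473,400), (357,508) and (468,510) in the 1.4x picture.

>>> {"fn": "drive_tool", "kwargs": {"deltas": [{"offset":[-0.03,-0.002,0],"gripper":0,"spin":0},{"offset":[-0.03,-0.002,0],"gripper":0,"spin":0},{"offset":[-0.03,-0.002,0],"gripper":0,"spin":0},{"offset":[-0.03,-0.002,0],"gripper":0,"spin":0},{"offset":[-0.033,-0.002,0],"gripper":0,"spin":0},{"offset":[0,0,0.02],"gripper":0,"spin":0},{"offset":[0,0,0.02],"gripper":0,"spin":0},{"offset":[0,0,0],"gripper":0,"spin":0},{"offset":[0,0,0],"gripper":0,"spin":0},{"offset":[0,0,0],"gripper":0,"spin":0}], "grip_force": 5}}

```text
time: 1.95
eef_pos: [0.5657, -0.153, 0.264]
tcp_rot: [2.219, 2.221, 0.001]
contact_force: [0.6, 0.9, -0.4]
gripper_width: 0.0171
grip_force: 0.0
```

```bash
cat >> h.py <<'E'
def fatz(p,u,v,z,T=None):
    T=np.array(p["cam_to_world"]); x,y=u-p["cx"],v-p["cy"]; r=np.hypot(x,y); th=r/p["fx"]
    d=T[:3,:3]@np.array([np.sin(th)*x/r,-np.sin(th)*y/r,-np.cos(th)]); return T[:3,3]+d*(z-T[2,3])/d[2]
E
python3 - <<'E'
from h import *
s=telemetry.read_state(); print(s["time"],s["eef_pos"],s["contact_force"],s["gripper_width"])
p=read_camera("wrist"); T=np.array(p["cam_to_world"]); print(T[:3,3].round(4))
cv2.imwrite("pics/w2.png",cv2.resize(p["img"],None,fx=1.4,fy=1.4)[:,:,::-1])
from types import SimpleNamespace
R=np.array([[1.0,.001,-.001,.575],[0,.965,.262,.076],[.001,-.262,.965,.385],[0,0,0,1]])
q=dict(fx=p["fx"],cx=p["cx"],cy=p["cy"],cam_to_world=R)
for c in ((357,402),(473,400),(357,508),(468,510)): print(fatz(q,c[0]/1.4,c[1]/1.4,.079).round(4))
E
```

```text
1.95 [ 0.56567853 -0.15300217  0.26397171] [ 0.62753533  0.88614736 -0.41386579] 0.017141397276197554
[ 0.5657 -0.0772  0.3461]
[ 0.55   -0.0969  0.079 ]
[ 0.6393 -0.0961  0.079 ]
[ 0.5461 -0.2077  0.079 ]
[ 0.645  -0.2124  0.079 ]
```

View pics/w2.png

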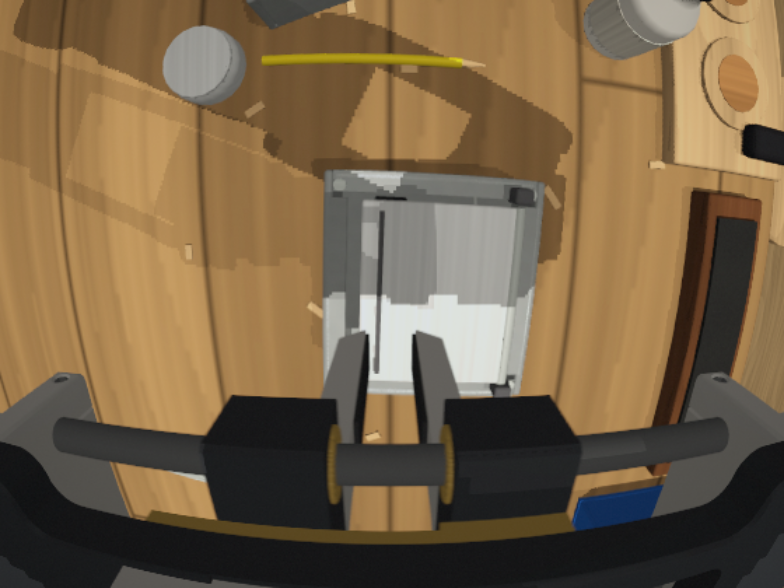

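```bash
python3 - <<'E'
from h import *
p=read_camera("wrist")
for n,c,z in (("hfl",(363,197),.079),("hfr",(358,390),.079),("hbl",(515,205),.079),("hbr",(501,384),.079),("Bfl",(325,172),.065),("Bbl",(543,183),.065),("Bbr",(519,395),.065)): print(n,fatz(p,c[0]/1.4,c[1]/1.4,z).round(4))
E
```

```text
hfl [ 0.5508 -0.0944  0.079 ]
hfr [ 0.5455 -0.2192  0.079 ]
hbl [ 0.6417 -0.0979  0.079 ]
hbr [ 0.641  -0.2162  0.079 ]
Bfl [ 0.5267 -0.0794  0.065 ]
Bbl [ 0.664  -0.0841  0.065 ]
Bbr [ 0.6595 -0.2331  0.065 ]
```

>>> {"fn": "drive_tool", "kwargs": {"deltas": [{"offset":[-0.003,-0.002,0],"gripper":0,"spin":0},{"offset":[0,0,0.02],"gripper":0,"spin":0},{"offset":[0,0,0.02],"gripper":0,"spin":0},{"offset":[0,0,0.02],"gripper":0,"spin":0},{"offset":[0,0,0.014],"gripper":0,"spin":0},{"offset":[0,0,0.006],"gripper":0,"spin":0},{"offset":[0,0,0.003],"gripper":0,"spin":0},{"offset":[0,0,0],"gripper":0,"spin":0},{"offset":[0,0,0],"gripper":0,"spin":0},{"offset":[0,0,0],"gripper":0,"spin":0}]}}

```text
time: 3.05
eef_pos: [0.5636, -0.1563, 0.1807]
tcp_rot: [2.22, 2.22, 0.001]
contact_force: [-1.0, 0.1, -0.8]
gripper_width: 0.0002
grip_force: 0.0
```

>>> {"fn": "drive_tool", "kwargs": {"deltas": [{"offset":[0,0,0.002],"gripper":0,"spin":0},{"offset":[0,0,0.002],"gripper":0,"spin":0},{"offset":[0,0,0.002],"gripper":0,"spin":0},{"offset":[0,0,0.002],"gripper":0,"spin":0},{"offset":[0,0,0.002],"gripper":0,"spin":0},{"offset":[0,0,0.002],"gripper":0,"spin":0},{"offset":[0,0,0],"gripper":0,"spin":0},{"offset":[0,0,0],"gripper":0,"spin":0},{"offset":[0,0,0],"gripper":0,"spin":0},{"offset":[0,0,0],"gripper":0,"spin":0}]}}

```text
time: 4.05
eef_pos: [0.5635, -0.1562, 0.1696]
tcp_rot: [2.22, 2.221, 0.0]
contact_force: [-2.7, 1.1, 9.7]
gripper_width: 0.0008
grip_force: 4.9
```

>>> {"fn": "drive_tool", "kwargs": {"deltas": [{"offset":[0,0,0.001],"gripper":0,"spin":0},{"offset":[0,0,0.001],"gripper":0,"spin":0},{"offset":[0,0,0.001],"gripper":0,"spin":0},{"offset":[0,0,0],"gripper":0,"spin":0},{"offset":[0,0,0],"gripper":0,"spin":0},{"offset":[0,0,0],"gripper":0,"spin":0},{"offset":[0,0,0],"gripper":0,"spin":0},{"offset":[0,0,0],"gripper":0,"spin":0},{"offset":[0,0,0],"gripper":0,"spin":0},{"offset":[0,0,0],"gripper":0,"spin":0}]}}

```text
time: 5.05
eef_pos: [0.5636, -0.1562, 0.1692]
tcp_rot: [2.22, 2.221, 0.0]
contact_force: [-7.8, 3.1, 21.7]
gripper_width: 0.0006
grip_force: 11.4
```

>>> {"fn": "drive_tool", "kwargs": {"deltas": [{"offset":[0,0,-0.03],"gripper":0,"spin":0},{"offset":[0,-0.01,-0.045],"gripper":0,"spin":0},{"offset":[0,-0.02,-0.045],"gripper":0,"spin":0},{"offset":[0,-0.03,-0.03],"gripper":0,"spin":0},{"offset":[0,-0.02,0],"gripper":0,"spin":0},{"offset":[0,0,0],"gripper":0,"spin":0},{"offset":[0,0,0],"gripper":0,"spin":0},{"offset":[0,0,0],"gripper":0,"spin":0},{"offset":[0,0,0],"gripper":0,"spin":0},{"offset":[0,0,0],"gripper":0,"spin":0}]}}

```text
time: 6.05
eef_pos: [0.4833, -0.1559, 0.3137]
tcp_rot: [-2.22, -2.221, 0.001]
contact_force: [-0.1, -0.3, 0.4]
gripper_width: 0.0004
grip_force: 0.0
```

```bash
python3 - <<'E'
from h import *
p=read_camera("side"); cv2.imwrite("pics/s2.png",cv2.resize(p["img"][130:350,170:420],None,fx=2.4,fy=2.4,interpolation=2)[:,:,::-1])
E
```

```text
(no output)
```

View pics/s2.png

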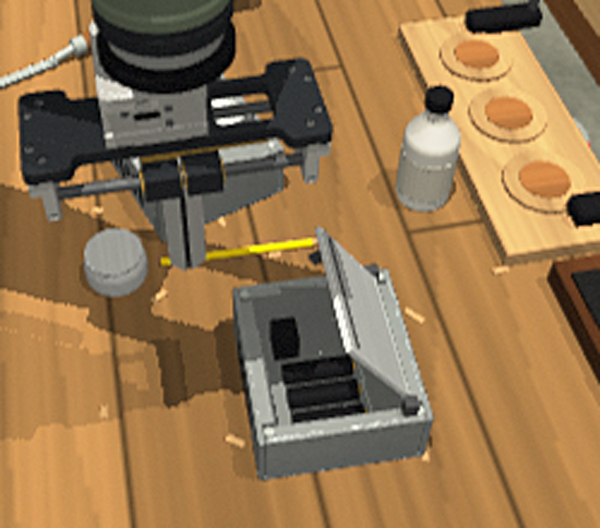

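The side view shows the hatch popped to about 1 rad, with its free edge from about (322,235) to (350,350) in the crop. The finger is well in front of it.

>>> {"fn": "drive_tool", "kwargs": {"deltas": [{"offset":[0,0,0.03],"gripper":0,"spin":0},{"offset":[0,0,0.03],"gripper":0,"spin":0},{"offset":[0,0.01,0.022],"gripper":0,"spin":0},{"offset":[0,0.02,0],"gripper":0,"spin":0},{"offset":[0,0.02,0],"gripper":0,"spin":0},{"offset":[0,0.015,0],"gripper":0,"spin":0},{"offset":[0,0.01,0],"gripper":0,"spin":0},{"offset":[0,0.008,0],"gripper":0,"spin":0},{"offset":[0,0.006,0],"gripper":0,"spin":0},{"offset":[0,0.006,0],"gripper":0,"spin":0}]}}

```text
time: 7.1
eef_pos: [0.5776, -0.156, 0.2326]
tcp_rot: [-2.22, -2.22, 0.002]
contact_force: [-4.4, 0.1, 3.5]
gripper_width: 0.0003
grip_force: 2.1
```

>>> {"fn": "drive_tool", "kwargs": {"deltas": [{"offset":[0,0.005,0],"gripper":0,"spin":0},{"offset":[0,0.005,0],"gripper":0,"spin":0},{"offset":[0,0.005,0],"gripper":0,"spin":0},{"offset":[0,0.005,0],"gripper":0,"spin":0},{"offset":[0,0.005,0],"gripper":0,"spin":0},{"offset":[0,0.005,0],"gripper":0,"spin":0},{"offset":[0,0.004,0],"gripper":0,"spin":0},{"offset":[0,0.004,0],"gripper":0,"spin":0},{"offset":[0,0,0],"gripper":0,"spin":0},{"offset":[0,0,0],"gripper":0,"spin":0}]}}

```text
time: 8.1
eef_pos: [0.6163, -0.1559, 0.2325]
tcp_rot: [2.221, 2.221, 0.001]
contact_force: [0.8, -0.2, -0.3]
gripper_width: 0.0008
grip_force: 0.0
```

>>> {"fn": "drive_tool", "kwargs": {"deltas": [{"offset":[0,0.003,0],"gripper":0,"spin":0},{"offset":[0,0.003,0],"gripper":0,"spin":0},{"offset":[0,0.003,0],"gripper":0,"spin":0},{"offset":[0,0.003,0],"gripper":0,"spin":0},{"offset":[0,0.003,0],"gripper":0,"spin":0},{"offset":[0,0.002,0],"gripper":0,"spin":0},{"offset":[0,0.002,0],"gripper":0,"spin":0},{"offset":[0,0.002,0],"gripper":0,"spin":0},{"offset":[0,0.002,0],"gripper":0,"spin":0},{"offset":[0,0,0],"gripper":0,"spin":0}]}}

```text
time: 9.1
eef_pos: [0.6392, -0.1559, 0.2324]
tcp_rot: [-2.221, -2.221, -0.001]
contact_force: [0.2, -0.5, 0.7]
gripper_width: 0.0005
grip_force: 0.3
```

```bash
python3 - <<'E'
from h import *
p=read_camera("side"); cv2.imwrite("pics/s3.png",cv2.resize(p["img"][130:350,170:420],None,fx=2.4,fy=2.4,interpolation=2)[:,:,::-1])
E
```

```text
(no output)
```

View pics/s3.png

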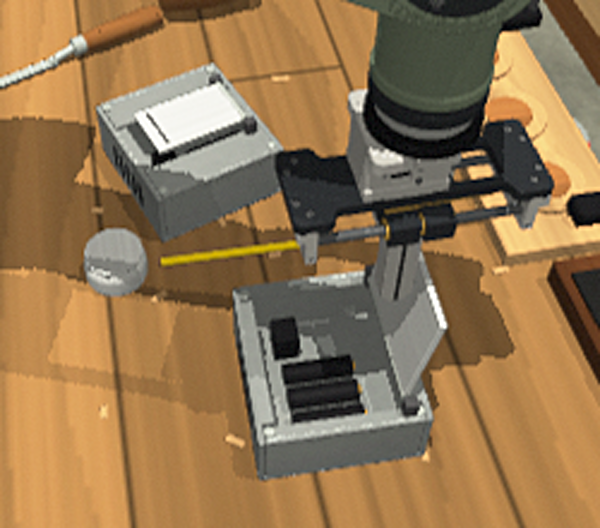

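The hatch is now a little past upright, with its edge at about (435,310) in the crop, and the box has not moved. I'll push on gently until the force rises at the stop.

>>> {"fn": "drive_tool", "kwargs": {"deltas": [{"offset":[0,0.002,0],"gripper":0,"spin":0},{"offset":[0,0.002,0],"gripper":0,"spin":0},{"offset":[0,0.001,0],"gripper":0,"spin":0},{"offset":[0,0.001,0],"gripper":0,"spin":0},{"offset":[0,0,0],"gripper":0,"spin":0},{"offset":[0,0,0],"gripper":0,"spin":0},{"offset":[0,0,0],"gripper":0,"spin":0},{"offset":[0,0,0],"gripper":0,"spin":0},{"offset":[0,0,0],"gripper":0,"spin":0},{"offset":[0,0,0],"gripper":0,"spin":0}]}}

```text
time: 10.15
eef_pos: [0.6433, -0.1558, 0.2322]
tcp_rot: [-2.219, -2.218, 0.005]
contact_force: [-6.8, 0.5, 1.7]
gripper_width: 0.0004
grip_force: 3.6
```

>>> {"fn": "drive_tool", "kwargs": {"deltas": [{"offset":[0,0.001,0],"gripper":0,"spin":0},{"offset":[0,0.001,0],"gripper":0,"spin":0},{"offset":[0,0,0],"gripper":0,"spin":0},{"offset":[0,0,0],"gripper":0,"spin":0},{"offset":[0,0,0],"gripper":0,"spin":0},{"offset":[0,0,0],"gripper":0,"spin":0},{"offset":[0,0,0],"gripper":0,"spin":0},{"offset":[0,0,0],"gripper":0,"spin":0},{"offset":[0,0,0],"gripper":0,"spin":0},{"offset":[0,0,0],"gripper":0,"spin":0}]}}

```text
time: 11.15
eef_pos: [0.6439, -0.1559, 0.2322]
tcp_rot: [-2.216, -2.216, 0.009]
contact_force: [-11.7, -0.0, 4.6]
gripper_width: 0.0006
grip_force: 6.1
```

The force is rising with almost no travel, so the hatch is on its stop. I'll back away.

>>> {"fn": "drive_tool", "kwargs": {"deltas": [{"offset":[0,-0.01,0],"gripper":0,"spin":0},{"offset":[0,-0.02,0],"gripper":0,"spin":0},{"offset":[0,-0.03,0],"gripper":0,"spin":0},{"offset":[0,-0.03,0],"gripper":0,"spin":0},{"offset":[0,-0.03,-0.02],"gripper":0,"spin":0},{"offset":[0,-0.03,-0.03],"gripper":0,"spin":0},{"offset":[0,-0.01,-0.03],"gripper":0,"spin":0},{"offset":[0,0,-0.02],"gripper":0,"spin":0},{"offset":[0,0,0],"gripper":0,"spin":0},{"offset":[0,0,0],"gripper":0,"spin":0}]}}

```text
time: 12.15
eef_pos: [0.4874, -0.156, 0.3329]
tcp_rot: [2.22, 2.22, 0.002]
contact_force: [0.0, 0.3, -0.8]
gripper_width: 0.0004
grip_force: 0.0
```

```bash
python3 - <<'E'
from h import *
p=read_camera("side"); cv2.imwrite("pics/s4.png",cv2.resize(p["img"][130:350,170:420],None,fx=2.4,fy=2.4,interpolation=2)[:,:,::-1])
for y in (-.098,-.214):
  for a in (1.6,1.8): 
    u,v=proj(p,[.643-.095*np.cos(a),y,.076+.095*np.sin(a)]); print(y,a,round((u-170)*2.4),round((v-130)*2.4))
E
```

```text
-0.098 1.6 385 202
-0.098 1.8 407 201
-0.214 1.6 431 323
-0.214 1.8 455 320
```

View pics/s4.png

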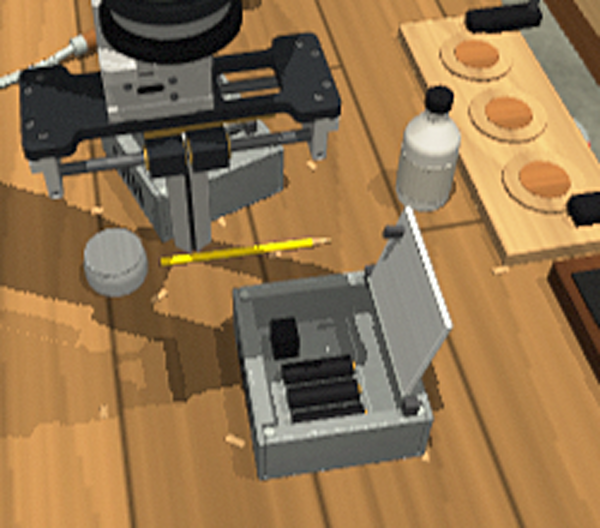

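The hatch edge corners at about (407,212) and (450,325) match the prediction for 1.8 rad. The box is unmoved and the arm is clear, so I'm handing in.

```bash
python3 -c "
from bench import manip
print(manip.job_done())"
```

```text
the job is handed in; nothing more can be done
None
```

The broad hatch was pressed once, popped up by itself, and was pushed back to its rear stop at about 1.8 rad; the arm is clear and the job is handed in, with no verdict returned.

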